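Bring the spouted dish round to the sake cup with its ball unmoved

TASK

The spouted dish holds a loose milling ball that will be tipped into the small sake cup: lift the dish straight up by its arched handle until well clear of its mat, then turn it a quarter turn in the air towards the cup and bring the tip of the spout over the middle of the cup, a few centimetres above the rim. Keep the dish level and the ball in its middle all the while, and leave the other things where they are. Do not tip it yet: finish while still holding the dish steady there in the air, touching nothing else.

Things in the scene. Friction and masses are not known exactly. Their poses are not given: they have to be found in the camera images.
- dish_grip (a point): Centre of the handle of the loose spouted glazed dish (130 mm across, 34 mm high, about 0.32 kg). A bamboo handle arches over it; its top is a level straight bar 76 long, 14 wide, 14 mm high, centred here, 105 mm above the dish's underside over its middle; pinch it from above across its width. Dish axes: x along the spout, y along the bar, z up.
- dish_tip (a point): Tip of the dish's open spout: in the dish's axes 89 mm from the middle along +x, 36 mm above the dish's underside (69 mm below the middle of the handle bar).
- dish_in (a point): Middle of the dish's inner floor, 13 mm above its underside. The inside is a shallow cone rising about 14 degrees from a small flat middle, so a ball rolls back to the middle if the dish is not jerked or tilted. Axes as the dish.
- ball_center (a point): Centre of the loose porcelain milling ball, 30 mm in diameter, 34 g, lying in the middle of the dish under the handle (its top 62 mm below the middle of the handle bar).
- cup_rim (a point): Centre of the mouth of the sake cup: a small porcelain cup, 56 mm across the mouth and 45 mm high, loose, standing on the tray about 150 mm from the middle of the dish, either to the left or to the right of the spout's starting direction, about square to it.
- mat: Square cork mat, 100 by 100 by 4 mm, fixed to the tray, origin at the centre of its underside, which lies on the tray's floor. The dish starts on its middle with the spout along the mat's x axis; z up.
- bowl: Bystander: tea bowl, 112 mm across the mouth and 66 mm high, standing on the opposite side of the dish from the cup. Origin at the centre of its underside.
- rib: Bystander: flat plastic rib, 28 by 88 by 5 mm, lying on the tray on the robot's side of the dish. Origin at the centre of its underside.
- brush: Bystander: bamboo-handled flat brush, 190 mm long, 30 mm wide, 10 mm high, lying on the tray beyond the dish, across it. Origin at the centre of its underside.
Things that resemble listed ones, but are neither listed nor needed, are in the scene too. Leave any yellow look-alike of the part that bears cup_rim alone.

How it is judged:
By the outcome, as a careful person would: the job done as asked, in the order asked, and still so for the second after the job is handed in, while the arm keeps its last pose, push and grip.
It also fails if it takes over 38 s, if anything falls off the work surface, if the arm or the gripper's body presses on something with over 40 N, if the wrist force passes 120 N, or if a joint passes its speed limit or range.

ROBOT

A 6-joint arm with a two-finger parallel gripper is mounted at the origin on the work surface. World frame = base frame: x ahead of the robot, y to its left, z up, the work surface at z = 0. Lengths are in m, angles in rad, forces in N, time in s.
With the tool pointing down it reaches from about 0.375 to 0.975 m from the base axis. Payload 3.8 kg.
Tool frame: the origin (TCP) lies on the mounting face of the last link; the fingertips stand 173 mm ahead of it and the grasp point (between the pads) lies 155 mm ahead of it; z points along the fingers, y is the line along which they close (so a half turn about z gives the same grasp; the last joint's range is limited). The gripper opens to 85 mm and grips with 20 to 120 N. Pads are 22 mm wide; open, the fingers measure 114 mm over their backs; the gripper's body (76 mm by 85 mm) begins 54 mm behind the grasp point. The pads swing forward as they close: fully open they stand 13 mm farther back than shut.
Start: joints at [1.298, 0.264, 1.604, -0, 1.274, -0.037], TCP at [0.158, 0.656, 0.405] pointing down, gripper open.
Joint ranges: [-2.63, 2.63], [-0.94, 2.18], [0.31, 2.57], [-1.31, 4.45], [0, 2.66], [-2.55, 2.55]. Speed limits (rad/s): [2.57, 2.57, 3.14, 3.14, 3.14, 3.14].

INTERFACE

Orientations are given as a rotation vector (axis times angle).
In Python, from workcell import bot gives the robot as it stands.
- The arm moves only by the tool drive_tool, never from a script. Its argument "increments" is a list of rows, each an object with "delta_pos": the shift along the tool's x, y, z in mm, a list of three; "turn": the turn about the tool's z in rad; "jaw": the opening, from -1 (shut) to 1 (fully open). A call has 1 to 8 rows; each row shifts and turns the commanded pose from where the row before left it, along the tool's axes as they then stand; what a row does not reach is not made up. A row lasts 1/12 s, in which the tool goes at most 41.7 mm and 7.16 degrees, less where a joint would pass 70% of its speed; a pose out of reach is approached as far as the arm can. A call is refused whole if a number of a shift passes 41.7 or a number of a turn 0.125, either way. A call with a gripper value outside its range is refused whole. The fingers move at their own pace and stop on an object; "grip_force" is the grip in N (left out, the last holds). Time passes only in rows, so rows that do not move let the fingers close. It gives the time, the measured TCP pose, the force, the opening and the grip force at its end, in the units of the state.
- bot.read_state(): the state, without advancing time (a new reading comes with each control period).
- bot.read_camera(name): name is "scene" or "top" or "wrist"; returns a dict with "pixels" (480x640x3 uint8, red, green, blue), "fovy" (degrees; the focal length in pixels is half the picture's height over the tangent of half this angle, whatever the lens; pixels are square), "cx", "cy" (the principal point, pixels), "camera_from_world" (4x4, takes a point from world to camera coordinates); the wrist camera has in their place "hand_eye" (4x4, takes a point from camera to tool coordinates, whose origin is the TCP and whose axes are the flange's). Camera axes: x right, y down, z forward; pixel columns grow to the right and rows downward; lengths in m; the calibration is good to about 2 mm. A picture is of the moment at which its call begins: read the wrist's pose just before it. There is no depth.
- bot.finish_job(): hands the job in; it is judged then, once.
The state is a dict: "time": time; "q": joint angles; "joint_vel": joint speeds; "joint_torque": joint torques, N m; "tool_pos": TCP position; "tcp_rot": TCP orientation; "wrist_force": force on the tool from outside, world axes, zero at the start; "torque": the same for the moment, N m; "width": opening from 0.0 (shut) to 1.0 (fully open); "grip_force": force on a finger pad.
Only numpy, scipy, OpenCV 4.12 (cv2) and the standard library are available. Lean on these libraries where they do the work, as an engineer would, in place of code of your own. Each camera call takes 0.05 s, during which the arm holds its last target. There are 200 camera calls.

## Working session

There is one attempt and no reset: what is moved stays moved. The work goes in short steps, Python scripts to look and compute and a tool call to move; the robot and the scene stay as the last step left them, time stands still between calls to the robot, and variables do not carry over. Pictures are saved under pics/ and viewed, at most 10 in all, crops included, and the job is handed in when it is done.

Besides the shell and the picture viewer there is one more tool, called after ">>>" by a JSON object that holds its "fn" and its "kwargs". drive_tool: Moves the arm, as the interface text tells. Its arguments: {"type":"object","properties":{"increments":{"type":"array"},"grip_force":{"type":"number"}},"required":["increments"]}

```bash
mkdir -p pics; python3 - <<'E'
from workcell import bot
import cv2, pickle
s=bot.read_state(); print(s)
d={}
for n in ("scene","top","wrist"):
    d[n]=bot.read_camera(n); cv2.imwrite(f"pics/{n}0.png",d[n]["pixels"][:,:,::-1])
    print(n,{k:v for k,v in d[n].items() if k!="pixels"})
pickle.dump((s,d),open("c0.pkl","wb"))
E
```

```text
{'time': 0.0, 'q': array([ 1.29812397e+00,  2.64807570e-01,  1.60538197e+00, -1.16303740e-05,
        1.27371932e+00, -3.68920450e-02]), 'joint_vel': array([ 0.00086108,  0.00074541,  0.00124067,  0.00197757, -0.00020955,
       -0.00082684]), 'joint_torque': array([ 2.50478050e-03, -5.15106010e+01, -3.67316329e+01,  1.20704576e-04,
        1.28172143e-02,  1.02510444e-05]), 'tool_pos': array([0.1575876 , 0.65599547, 0.40332061]), 'tcp_rot': array([-0.36945928, -3.11944175,  0.00359709]), 'wrist_force': array([ 0.11240427,  0.78497347, -0.09536507]), 'torque': array([ 0.04369059,  0.00220474, -0.01599462]), 'grip_force': 0.0, 'width': 0.9988186374824469}
scene {'fovy': 56.7052672201047, 'cx': 318.3385953468754, 'cy': 243.99314529086482, 'camera_from_world': array([[ 0.71209064,  0.70205193,  0.00707147, -0.48928192],
       [ 0.38510666, -0.38215206, -0.84003135, -0.10770125],
       [-0.58704326,  0.60090173, -0.54249177,  0.99725066],
       [ 0.        ,  0.        ,  0.        ,  1.        ]])}
top {'fovy': 45.451184970314536, 'cx': 317.2406891683628, 'cy': 248.27288893902565, 'camera_from_world': array([[ 0.02041423, -0.99976196,  0.00769977,  0.04216656],
       [-0.99429354, -0.02110792, -0.10456963,  0.60332231],
       [ 0.10470726, -0.00552112, -0.99448776,  0.92430362],
       [ 0.        ,  0.        ,  0.        ,  1.        ]])}
wrist {'fovy': 61.19496382679186, 'cx': 313.03296801926285, 'cy': 237.69628361334148, 'hand_eye': array([[ 5.87310140e-05, -9.49183441e-01, -3.14723357e-01,
         8.05887750e-02],
       [ 9.99999985e-01,  1.07706638e-04, -1.38224073e-04,
        -9.96197047e-04],
       [ 1.65097796e-04, -3.14723344e-01,  9.49183433e-01,
         3.17341403e-02],
       [ 0.00000000e+00,  0.00000000e+00,  0.00000000e+00,
         1.00000000e+00]])}
```

View pics/top0.png

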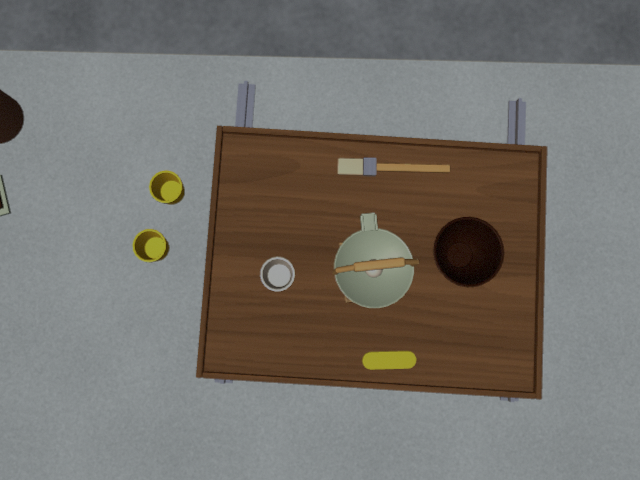

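View pics/scene0.png

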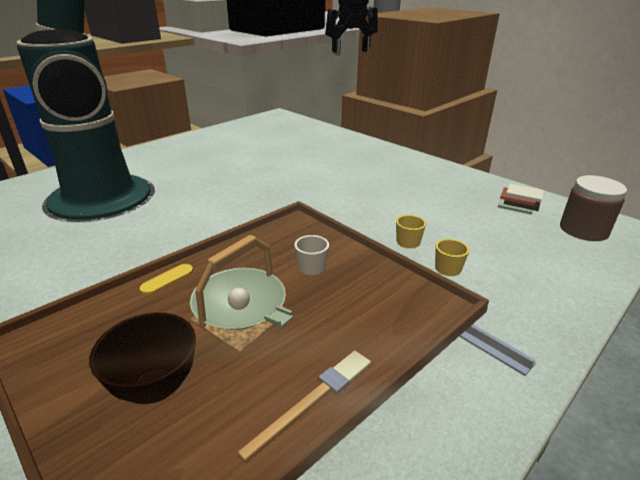

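The top view shows the dish centred at about (374,268) with its spout up at (369,215). The white cup is at (278,274), on the left, and the bowl is at (469,252). The scene view shows the handle arch at about (232,250) and the cup at (312,245). I'll enlarge both to pick exact points.

```bash
python3 - <<'E'
import cv2,pickle,numpy as np
s,d=pickle.load(open("c0.pkl","rb"))
t=d["top"]["pixels"][200:320,250:450,::-1]; c=d["scene"]["pixels"][225:345,180:340,::-1]
A=cv2.resize(t,(800,480),interpolation=cv2.INTER_CUBIC)
B=cv2.resize(c,(800,600),interpolation=cv2.INTER_CUBIC)
cv2.imwrite("pics/t1.png",A);cv2.imwrite("pics/s1.png",B)
E
```

```text
(no output)
```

View pics/t1.png

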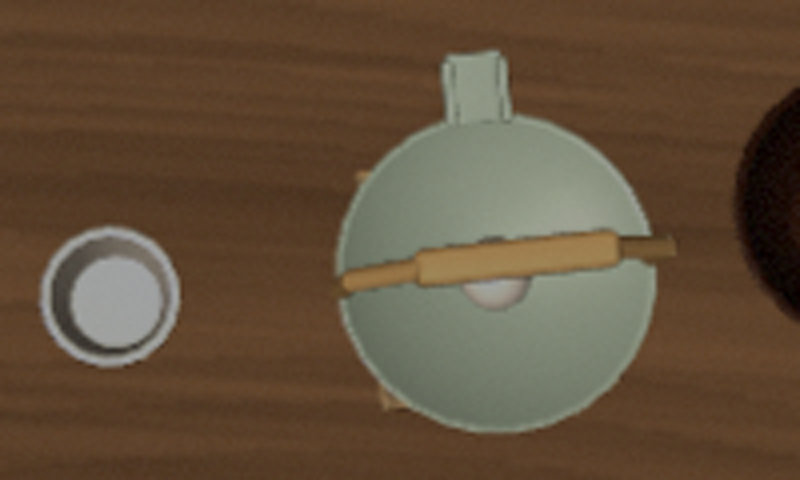

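View pics/s1.png

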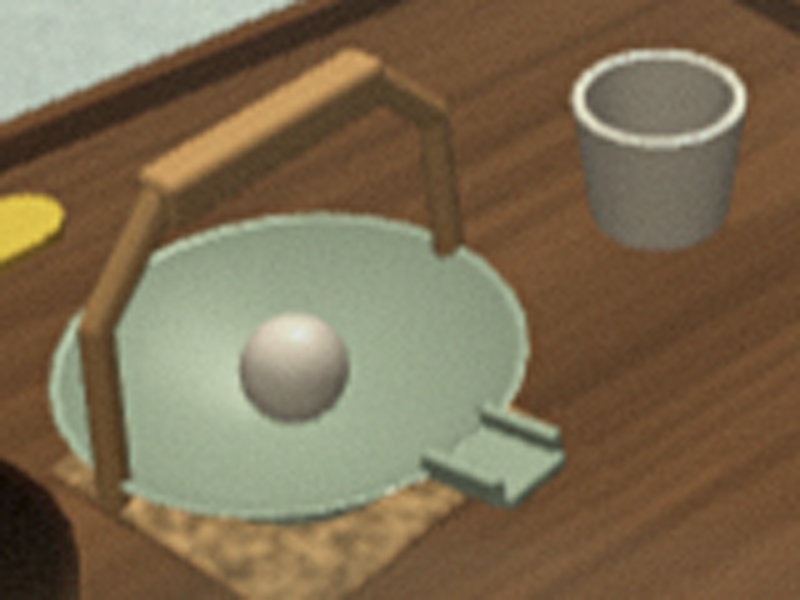

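The top crop shows the bar from about (417,268) to (618,248), the cup's mouth centre at (110,297), the dish rim centre at (497,272) and the spout tip at (476,54). In the scene crop the centre of the bar's top face is at about (264,122), the cup rim centre at (660,98) and the spout tip at about (533,480). Next I'll triangulate these.

```bash
cat > h.py <<'E'
import numpy as np,cv2,pickle
def P(c):
    f=240/np.tan(np.radians(c["fovy"])/2)
    return np.array([[f,0,c["cx"]],[0,f,c["cy"]],[0,0,1]])@c["camera_from_world"][:3]
def proj(c,X):
    p=P(c)@np.append(X,1); return p[:2]/p[2]
def tri(c1,u1,c2,u2):
    X=cv2.triangulatePoints(P(c1),P(c2),np.array(u1,float).reshape(2,1),np.array(u2,float).reshape(2,1)); return (X[:3]/X[3]).ravel()
def onz(c,u,z):
    M=P(c); A=np.c_[M[:,:2],-np.array([u[0],u[1],1])]; r=np.linalg.solve(A,-(M[:,2]*z+M[:,3])); return np.array([r[0],r[1],z])
E
python3 - <<'E'
from h import *
s,d=pickle.load(open("c0.pkl","rb")); T,S=d["top"],d["scene"]
ft=lambda x,y:(250+(x+.5)/4-.5,200+(y+.5)/4-.5)
fs=lambda x,y:(180+(x+.5)/5-.5,225+(y+.5)/5-.5)
for n,a,b in [("bartop",(517,256),(264,122)),("cup",(110,297),(660,98)),("tip",(476,54),(533,480)),("dishrim",(497,272),(290,367)),("barL",(417,266),(365,60)),("barR",(618,246),(163,186))]:
    X=tri(T,ft(*a),S,fs(*b)); print(n,X.round(4),np.round(proj(T,X)-ft(*a),1))
for n,b,z in [("L",(417,266),.135),("R",(618,246),.135)]: print(n,onz(T,ft(*b),z))
E
```

```text
bartop [ 0.5696 -0.0362  0.1419] [0.3 0.2]
cup [0.5557 0.1177 0.0726] [0.1 0.1]
tip [ 0.6567 -0.0268  0.0708] [0.1 0.1]
dishrim [ 0.5695 -0.0372  0.0621] [0.2 0.2]
barL [5.650e-01 4.000e-04 1.424e-01] [0.4 0.3]
barR [ 0.5747 -0.0723  0.1424] [-0.4 -0.3]
L [5.65965643e-01 4.62014371e-04 1.35000000e-01]
R [ 0.57497036 -0.07405574  0.135     ]
```

>>> {"fn": "drive_tool", "kwargs": {"increments": [{"delta_pos": [-14, -14, 0], "turn": 0, "jaw": 1}, {"delta_pos": [-28, -29, 0], "turn": 0, "jaw": 1}, {"delta_pos": [-28, -29, 0], "turn": 0, "jaw": 1}, {"delta_pos": [-28, -29, 0], "turn": 0, "jaw": 1}, {"delta_pos": [-28, -29, 0], "turn": 0, "jaw": 1}, {"delta_pos": [-28, -29, 0], "turn": 0, "jaw": 1}, {"delta_pos": [-28, -29, 0], "turn": 0, "jaw": 1}, {"delta_pos": [-28, -29, 0], "turn": 0, "jaw": 1}]}}

```text
time: 0.82
tool_pos: [0.3115, 0.3944, 0.4044]
tcp_rot: [0.369, 3.12, -0.0]
wrist_force: [0.2, -0.3, 0.1]
width: 1.0
grip_force: 0.0
```

>>> {"fn": "drive_tool", "kwargs": {"increments": [{"delta_pos": [-28, -29, 0], "turn": 0, "jaw": 1}, {"delta_pos": [-28, -29, 0], "turn": 0, "jaw": 1}, {"delta_pos": [-28, -29, 0], "turn": 0, "jaw": 1}, {"delta_pos": [-28, -29, 0], "turn": 0, "jaw": 1}, {"delta_pos": [-28, -29, 0], "turn": 0, "jaw": 1}, {"delta_pos": [-28, -29, 0], "turn": 0, "jaw": 1}, {"delta_pos": [-28, -29, 0], "turn": 0, "jaw": 1}, {"delta_pos": [-28, -29, 0], "turn": 0, "jaw": 1}]}}

```text
time: 1.48
tool_pos: [0.4751, 0.1164, 0.4047]
tcp_rot: [0.37, 3.12, 0.0]
wrist_force: [0.4, -0.4, -0.8]
width: 1.001
grip_force: 0.0
```

>>> {"fn": "drive_tool", "kwargs": {"increments": [{"delta_pos": [0, 0, 0], "turn": 0.122, "jaw": 1}, {"delta_pos": [0, 0, 0], "turn": 0.122, "jaw": 1}, {"delta_pos": [0, 0, 0], "turn": 0.122, "jaw": 1}, {"delta_pos": [0, 0, 0], "turn": 0.122, "jaw": 1}, {"delta_pos": [0, 0, 0], "turn": 0.122, "jaw": 1}, {"delta_pos": [0, 0, 0], "turn": 0.122, "jaw": 1}, {"delta_pos": [0, 0, 0], "turn": 0.122, "jaw": 1}, {"delta_pos": [0, 0, 0], "turn": 0.122, "jaw": 1}]}}

```text
time: 2.15
tool_pos: [0.4746, 0.1183, 0.4044]
tcp_rot: [-1.797, -2.577, 0.001]
wrist_force: [-0.1, 0.5, 0.2]
width: 1.001
grip_force: 0.0
```

>>> {"fn": "drive_tool", "kwargs": {"increments": [{"delta_pos": [0, 0, 0], "turn": 0.12, "jaw": 1}, {"delta_pos": [0, 0, 0], "turn": 0.12, "jaw": 1}, {"delta_pos": [0, 0, 0], "turn": 0, "jaw": 1}]}}

```text
time: 2.4
tool_pos: [0.4746, 0.1183, 0.4044]
tcp_rot: [-2.089, -2.346, 0.001]
wrist_force: [-0.0, 0.9, -0.0]
width: 1.0
grip_force: 0.0
```

```bash
cat >> h.py <<'E'
from scipy.spatial.transform import Rotation as Ro
def rel(s,p,yaw=None):
    "shift in tool axes (mm) from TCP to world p, turn to bring tool y to yaw"
    R=Ro.from_rotvec(s["tcp_rot"]).as_matrix(); y=np.arctan2(R[1,1],R[0,1])
    print("t",s["time"],"tcp",s["tool_pos"].round(4),"yaw_y",y.round(4),"tilt_z",R[:,2].round(4))
    print("shift",(R.T@(np.array(p)-s["tool_pos"])*1000).round(1),"turn",None if yaw is None else round(y-yaw,4))
E
python3 - <<'E'
from workcell import bot
from h import *
rel(bot.read_state(),[.5696,-.0362,.29],.118)
E
```

```text
t 2.4 tcp [0.4746 0.1183 0.4044] yaw_y 0.116 tilt_z [-6.e-04 -1.e-04 -1.e+00]
shift [-164.4   76.5  114.3] turn -0.002
```

>>> {"fn": "drive_tool", "kwargs": {"increments": [{"delta_pos": [-16, 8, 0], "turn": 0, "jaw": 1}, {"delta_pos": [-32, 15, 0], "turn": 0, "jaw": 1}, {"delta_pos": [-32, 15, 0], "turn": 0, "jaw": 1}, {"delta_pos": [-32, 15, 0], "turn": 0, "jaw": 1}, {"delta_pos": [-32, 15, 0], "turn": 0, "jaw": 1}, {"delta_pos": [-20, 8.5, 0], "turn": 0, "jaw": 1}, {"delta_pos": [0, 0, 0], "turn": 0, "jaw": 1}, {"delta_pos": [0, 0, 0], "turn": 0, "jaw": 1}]}}

```text
time: 3.07
tool_pos: [0.5705, -0.0365, 0.4042]
tcp_rot: [-2.084, -2.349, 0.001]
wrist_force: [-0.5, -0.2, 0.1]
width: 0.995
grip_force: 0.0
```

```bash
python3 - <<'E'
from workcell import bot
from h import *
s=bot.read_state();rel(s,[.5696,-.0362,.29],.118)
w=bot.read_camera("wrist")
cv2.imwrite("pics/w1.png",w["pixels"][:,:,::-1])
M=np.eye(4);M[:3,:3]=Ro.from_rotvec(s["tcp_rot"]).as_matrix();M[:3,3]=s["tool_pos"]
w["camera_from_world"]=np.linalg.inv(M@w["hand_eye"])
pickle.dump(w,open("w1.pkl","wb"))
u=np.array([np.cos(.118),np.sin(.118)]);v=np.array([-u[1],u[0]]);c=np.array([.5696,-.0362])
for a in(-.007,.007):
  for b in(-.038,.038): print(proj(w,np.append(c+a*u+b*v,.142)).round(1))
print("tip",proj(w,np.append(c+.089*u,.067)).round(1),"cup",proj(w,[.5557,.1177,.072]).round(1))
E
```

```text
t 3.0667 tcp [ 0.5705 -0.0365  0.4042] yaw_y 0.1193 tilt_z [-1.1e-03  4.0e-04 -1.0e+00]
shift [  0.3  -0.8 114.2] turn 0.0013
[301.  299.7]
[299.9 179.8]
[323.2 299.7]
[324.4 179.8]
tip [427.2 211.4] cup [319.4 -19.2]
```

View pics/w1.png

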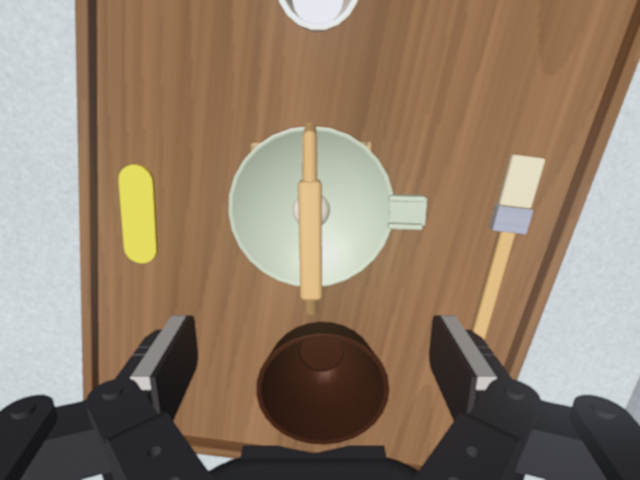

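The wrist view shows the bar at (300–322, 181–299) and the spout tip at (427,212), within 1 px of my predictions. I'll descend with a small correction.

>>> {"fn": "drive_tool", "kwargs": {"increments": [{"delta_pos": [0, -1, 8], "turn": -0.007, "jaw": 1}, {"delta_pos": [0, 0, 16], "turn": 0, "jaw": 1}, {"delta_pos": [0, 0, 18], "turn": 0, "jaw": 1}, {"delta_pos": [0, 0, 18], "turn": 0, "jaw": 1}, {"delta_pos": [0, 0, 18], "turn": 0, "jaw": 1}, {"delta_pos": [0, 0, 12], "turn": 0, "jaw": 1}, {"delta_pos": [0, 0, 8], "turn": 0, "jaw": 1}, {"delta_pos": [0, 0, 4], "turn": 0, "jaw": 1}]}}

```text
time: 3.78
tool_pos: [0.5684, -0.0347, 0.3011]
tcp_rot: [-2.074, -2.357, 0.002]
wrist_force: [0.7, -0.3, 0.1]
width: 0.998
grip_force: 0.0
```

>>> {"fn": "drive_tool", "kwargs": {"increments": [{"delta_pos": [0, 0, 6], "turn": 0, "jaw": 1}, {"delta_pos": [0, 0, 5], "turn": 0, "jaw": 0.6}, {"delta_pos": [0, 0, 0], "turn": 0, "jaw": 0.2}, {"delta_pos": [0, 0, 0], "turn": 0, "jaw": 0}]}}

```text
time: 4.12
tool_pos: [0.5694, -0.0356, 0.292]
tcp_rot: [2.077, 2.357, 0.0]
wrist_force: [0.8, -0.8, -1.1]
width: 0.605
grip_force: 0.0
```

```bash
python3 - <<'E'
from workcell import bot
from h import *
s=bot.read_state();rel(s,[.5696,-.0362,.29],.126);print(s["width"],s["wrist_force"])
w=bot.read_camera("scene")
cv2.imwrite("pics/s2.png",cv2.resize(w["pixels"][160:360,140:380,::-1],(720,600)))
E
```

```text
t 4.1167 tcp [ 0.5694 -0.0356  0.292 ] yaw_y 0.126 tilt_z [ 4.e-04 -0.e+00 -1.e+00]
shift [-0.7  0.1  2. ] turn -0.0
0.6054156915009526 [ 0.8182901  -0.81332866 -1.11153505]
```

View pics/s2.png

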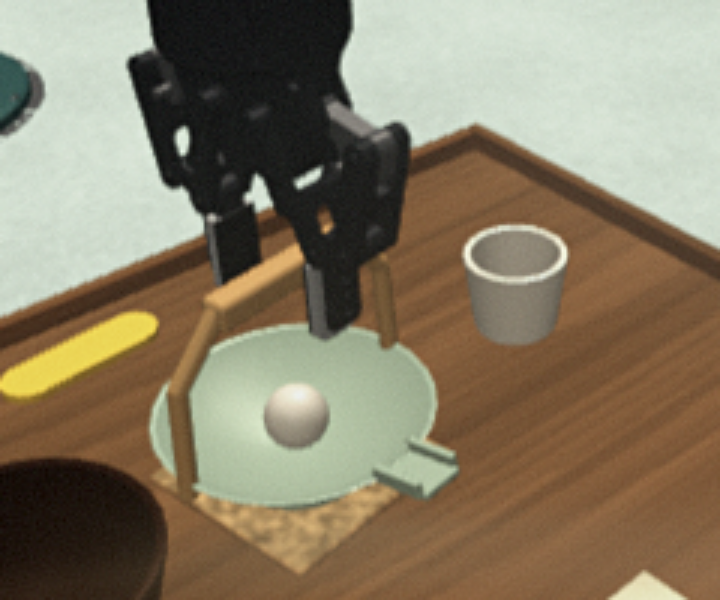

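The fingers straddle the bar, with the ball in the middle of the dish at (297,415). Closing now.

>>> {"fn": "drive_tool", "kwargs": {"increments": [{"delta_pos": [0, 0, 2], "turn": 0, "jaw": -0.2}, {"delta_pos": [0, 0, 0], "turn": 0, "jaw": -0.4}, {"delta_pos": [0, 0, 0], "turn": 0, "jaw": -0.5}, {"delta_pos": [0, 0, 0], "turn": 0, "jaw": -0.6}, {"delta_pos": [0, 0, 0], "turn": 0, "jaw": -0.7}, {"delta_pos": [0, 0, 0], "turn": 0, "jaw": -0.8}, {"delta_pos": [0, 0, 0], "turn": 0, "jaw": -1}, {"delta_pos": [0, 0, 0], "turn": 0, "jaw": -1}], "grip_force": 60}}

```text
time: 4.83
tool_pos: [0.5691, -0.0356, 0.29]
tcp_rot: [-2.077, -2.357, 0.0]
wrist_force: [-2.5, 0.4, 3.9]
width: 0.153
grip_force: 58.8
```

>>> {"fn": "drive_tool", "kwargs": {"increments": [{"delta_pos": [0, 0, 0], "turn": 0, "jaw": -1}, {"delta_pos": [0, 0, 0], "turn": 0, "jaw": -1}, {"delta_pos": [0, 0, 0], "turn": 0, "jaw": -1}, {"delta_pos": [0, 0, 0], "turn": 0, "jaw": -1}]}}

```text
time: 5.17
tool_pos: [0.5692, -0.0356, 0.29]
tcp_rot: [2.077, 2.357, -0.0]
wrist_force: [-4.6, -0.6, 4.9]
width: 0.152
grip_force: 59.0
```

>>> {"fn": "drive_tool", "kwargs": {"increments": [{"delta_pos": [0, 0, -1], "turn": 0, "jaw": -1}, {"delta_pos": [0, 0, -2], "turn": 0, "jaw": -1}, {"delta_pos": [0, 0, -3], "turn": 0, "jaw": -1}, {"delta_pos": [0, 0, -4], "turn": 0, "jaw": -1}, {"delta_pos": [0, 0, -5], "turn": 0, "jaw": -1}, {"delta_pos": [0, 0, -5], "turn": 0, "jaw": -1}, {"delta_pos": [0, 0, -5], "turn": 0, "jaw": -1}, {"delta_pos": [0, 0, -5], "turn": 0, "jaw": -1}]}}

```text
time: 5.83
tool_pos: [0.5693, -0.0355, 0.3204]
tcp_rot: [2.077, 2.357, 0.001]
wrist_force: [-0.4, 0.2, -4.9]
width: 0.151
grip_force: 58.4
```

>>> {"fn": "drive_tool", "kwargs": {"increments": [{"delta_pos": [0, 0, -5], "turn": 0, "jaw": -1}, {"delta_pos": [0, 0, -5], "turn": 0, "jaw": -1}, {"delta_pos": [0, 0, -5], "turn": 0, "jaw": -1}, {"delta_pos": [0, 0, -5], "turn": 0, "jaw": -1}, {"delta_pos": [0, 0, -5], "turn": 0, "jaw": -1}, {"delta_pos": [0, 0, -5], "turn": 0, "jaw": -1}, {"delta_pos": [0, 0, -3], "turn": 0, "jaw": -1}, {"delta_pos": [0, 0, -2], "turn": 0, "jaw": -1}]}}

```text
time: 6.5
tool_pos: [0.5694, -0.0355, 0.3554]
tcp_rot: [2.077, 2.356, 0.001]
wrist_force: [0.2, 0.6, -4.8]
width: 0.155
grip_force: 58.4
```

>>> {"fn": "drive_tool", "kwargs": {"increments": [{"delta_pos": [0, 0, 0], "turn": 0, "jaw": -1}, {"delta_pos": [0, 0, 0], "turn": 0, "jaw": -1}, {"delta_pos": [0, 0, 0], "turn": 0, "jaw": -1}, {"delta_pos": [0, 0, 0], "turn": 0, "jaw": -1}]}}

```text
time: 6.83
tool_pos: [0.5691, -0.0355, 0.3542]
tcp_rot: [-2.077, -2.356, 0.001]
wrist_force: [-0.4, -0.6, -4.4]
width: 0.149
grip_force: 58.4
```

```bash
python3 - <<'E'
from workcell import bot
from h import *
s=bot.read_state();rel(s,[.5696,-.0362,.355],.126);print(s["width"],s["wrist_force"],s["torque"])
w=bot.read_camera("scene")
cv2.imwrite("pics/s3.png",cv2.resize(w["pixels"][140:340,140:380,::-1],(720,600)))
E
```

```text
t 6.8333 tcp [ 0.5691 -0.0355  0.3542] yaw_y 0.126 tilt_z [-8.e-04  0.e+00 -1.e+00]
shift [-0.8  0.4 -0.8] turn -0.0
0.14851920170410926 [-0.43157691 -0.60802019 -4.41750179] [ 0.01920452  0.03468771 -0.04115857]
```

View pics/s3.png

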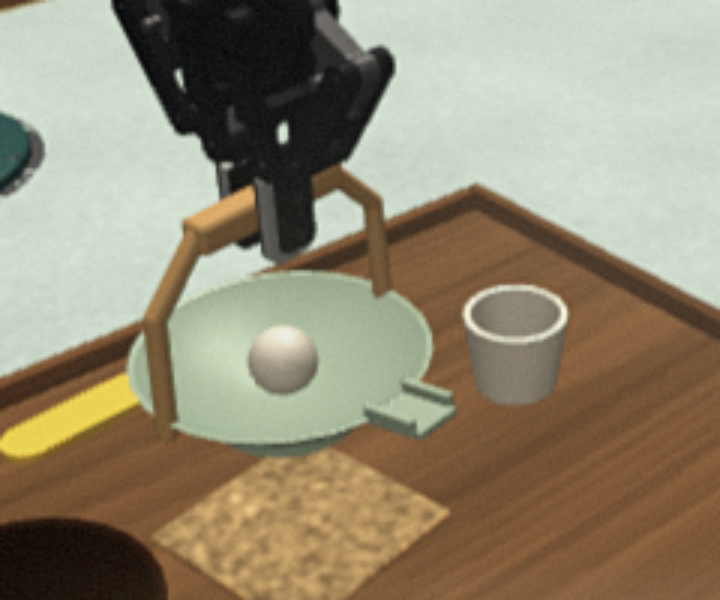

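The dish is level and well clear of the mat, with the ball centred at (283,358). Turning it now, in place.

>>> {"fn": "drive_tool", "kwargs": {"increments": [{"delta_pos": [0, 0, 0], "turn": -0.01, "jaw": -1}, {"delta_pos": [0, 0, 0], "turn": -0.03, "jaw": -1}, {"delta_pos": [0, 0, 0], "turn": -0.05, "jaw": -1}, {"delta_pos": [0, 0, 0], "turn": -0.06, "jaw": -1}, {"delta_pos": [0, 0, 0], "turn": -0.06, "jaw": -1}, {"delta_pos": [0, 0, 0], "turn": -0.06, "jaw": -1}, {"delta_pos": [0, 0, 0], "turn": -0.06, "jaw": -1}, {"delta_pos": [0, 0, 0], "turn": -0.06, "jaw": -1}]}}

```text
time: 7.55
tool_pos: [0.5692, -0.0355, 0.3545]
tcp_rot: [-1.576, -2.717, 0.0]
wrist_force: [-0.3, -0.4, -3.6]
width: 0.15
grip_force: 58.4
```

>>> {"fn": "drive_tool", "kwargs": {"increments": [{"delta_pos": [0, 0, 0], "turn": -0.06, "jaw": -1}, {"delta_pos": [0, 0, 0], "turn": -0.06, "jaw": -1}, {"delta_pos": [0, 0, 0], "turn": -0.06, "jaw": -1}, {"delta_pos": [0, 0, 0], "turn": -0.06, "jaw": -1}, {"delta_pos": [0, 0, 0], "turn": -0.06, "jaw": -1}, {"delta_pos": [0, 0, 0], "turn": -0.06, "jaw": -1}, {"delta_pos": [0, 0, 0], "turn": -0.06, "jaw": -1}, {"delta_pos": [0, 0, 0], "turn": -0.06, "jaw": -1}]}}

```text
time: 8.22
tool_pos: [0.5692, -0.0355, 0.3545]
tcp_rot: [-0.885, -3.014, 0.0]
wrist_force: [-0.2, 0.7, -4.4]
width: 0.153
grip_force: 58.4
```

>>> {"fn": "drive_tool", "kwargs": {"increments": [{"delta_pos": [0, 0, 0], "turn": -0.06, "jaw": -1}, {"delta_pos": [0, 0, 0], "turn": -0.06, "jaw": -1}, {"delta_pos": [0, 0, 0], "turn": -0.06, "jaw": -1}, {"delta_pos": [0, 0, 0], "turn": -0.06, "jaw": -1}, {"delta_pos": [0, 0, 0], "turn": -0.06, "jaw": -1}, {"delta_pos": [0, 0, 0], "turn": -0.06, "jaw": -1}, {"delta_pos": [0, 0, 0], "turn": -0.06, "jaw": -1}, {"delta_pos": [0, 0, 0], "turn": -0.06, "jaw": -1}]}}

```text
time: 8.88
tool_pos: [0.5692, -0.0355, 0.3545]
tcp_rot: [-0.143, -3.138, 0.0]
wrist_force: [0.4, 0.4, -3.8]
width: 0.147
grip_force: 58.4
```

>>> {"fn": "drive_tool", "kwargs": {"increments": [{"delta_pos": [0, 0, 0], "turn": -0.06, "jaw": -1}, {"delta_pos": [0, 0, 0], "turn": -0.06, "jaw": -1}, {"delta_pos": [0, 0, 0], "turn": -0.05, "jaw": -1}, {"delta_pos": [0, 0, 0], "turn": -0.03, "jaw": -1}, {"delta_pos": [0, 0, 0], "turn": -0.02, "jaw": -1}, {"delta_pos": [0, 0, 0], "turn": 0, "jaw": -1}, {"delta_pos": [0, 0, 0], "turn": 0, "jaw": -1}, {"delta_pos": [0, 0, 0], "turn": 0, "jaw": -1}]}}

```text
time: 9.55
tool_pos: [0.5692, -0.0355, 0.3546]
tcp_rot: [0.196, -3.135, 0.0]
wrist_force: [0.9, -0.1, -4.1]
width: 0.15
grip_force: 58.4
```

```bash
python3 - <<'E'
from workcell import bot
from h import *
s=bot.read_state();rel(s,[.566,.029,.335],1.695);print(s["width"],s["wrist_force"],s["q"].round(2))
w=bot.read_camera("scene");t=bot.read_camera("top")
a=cv2.resize(w["pixels"][150:300,160:360,::-1],(400,300),interpolation=2)
b=cv2.resize(t["pixels"][190:320,240:440,::-1],(800,520),interpolation=2)
cv2.imwrite("pics/s4.png",cv2.resize(w["pixels"][140:320,140:380,::-1],(800,600),interpolation=2));cv2.imwrite("pics/t4.png",b)
E
```

```text
t 9.55 tcp [ 0.5692 -0.0355  0.3546] yaw_y 1.6955 tilt_z [-1.e-04 -0.e+00 -1.e+00]
shift [-4.8 64.4 19.6] turn 0.0005
0.1504531953433431 [ 0.86855622 -0.09143839 -4.08178355] [-0.11  0.1   1.89 -0.    1.15 -1.8 ]
```

View pics/s4.png

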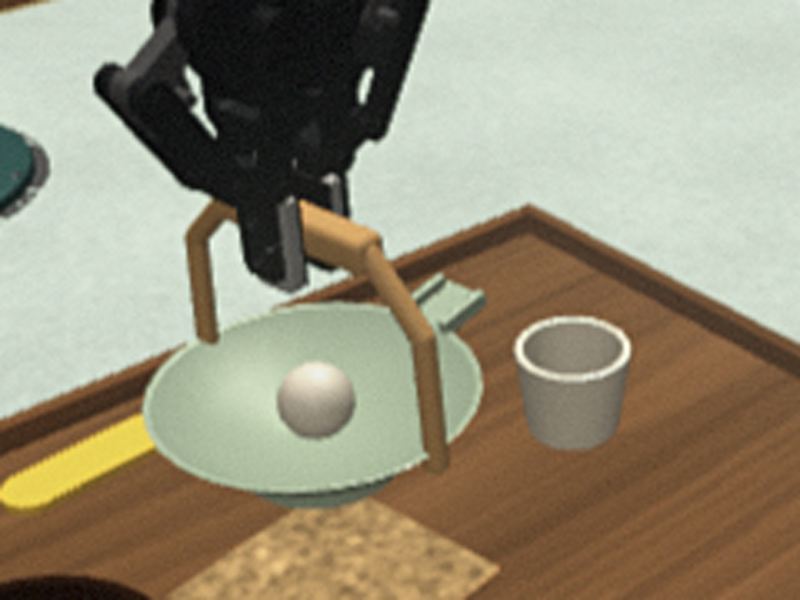

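The quarter turn is done and the ball is still in the middle at (316,400). Next I'll move the spout over the cup.

>>> {"fn": "drive_tool", "kwargs": {"increments": [{"delta_pos": [-0.3, 1, 0], "turn": 0, "jaw": -1}, {"delta_pos": [-0.3, 2, 0], "turn": 0, "jaw": -1}, {"delta_pos": [-0.3, 3, 0], "turn": 0, "jaw": -1}, {"delta_pos": [-0.3, 4, 0], "turn": 0, "jaw": -1}, {"delta_pos": [-0.3, 5, 0], "turn": 0, "jaw": -1}, {"delta_pos": [-0.3, 5, 0], "turn": 0, "jaw": -1}, {"delta_pos": [-0.3, 5, 0], "turn": 0, "jaw": -1}, {"delta_pos": [-0.3, 5, 0], "turn": 0, "jaw": -1}]}}

```text
time: 10.32
tool_pos: [0.5678, -0.0048, 0.3547]
tcp_rot: [0.197, -3.135, -0.0]
wrist_force: [0.1, -0.2, -4.4]
width: 0.151
grip_force: 58.4
```

>>> {"fn": "drive_tool", "kwargs": {"increments": [{"delta_pos": [-0.3, 5, 0], "turn": 0, "jaw": -1}, {"delta_pos": [-0.3, 5, 0], "turn": 0, "jaw": -1}, {"delta_pos": [-0.3, 5, 0], "turn": 0, "jaw": -1}, {"delta_pos": [-0.3, 5, 0], "turn": 0, "jaw": -1}, {"delta_pos": [-0.3, 5, 0], "turn": 0, "jaw": -1}, {"delta_pos": [-0.3, 4, 0], "turn": 0, "jaw": -1}, {"delta_pos": [-0.3, 3, 0], "turn": 0, "jaw": -1}, {"delta_pos": [-0.3, 2, 0], "turn": 0, "jaw": -1}]}}

```text
time: 10.98
tool_pos: [0.566, 0.029, 0.3547]
tcp_rot: [-0.197, 3.135, 0.0]
wrist_force: [-1.2, -0.4, -4.0]
width: 0.152
grip_force: 58.4
```

>>> {"fn": "drive_tool", "kwargs": {"increments": [{"delta_pos": [0, 0, 1], "turn": 0, "jaw": -1}, {"delta_pos": [0, 0, 3], "turn": 0, "jaw": -1}, {"delta_pos": [0, 0, 4], "turn": 0, "jaw": -1}, {"delta_pos": [0, 0, 5], "turn": 0, "jaw": -1}, {"delta_pos": [0, 0, 4], "turn": 0, "jaw": -1}, {"delta_pos": [0, 0, 3], "turn": 0, "jaw": -1}, {"delta_pos": [0, 0, 2], "turn": 0, "jaw": -1}, {"delta_pos": [0, 0, 1], "turn": 0, "jaw": -1}]}}

```text
time: 11.65
tool_pos: [0.5658, 0.0285, 0.331]
tcp_rot: [0.196, -3.134, -0.0]
wrist_force: [-0.7, 0.2, -3.9]
width: 0.154
grip_force: 58.4
```

>>> {"fn": "drive_tool", "kwargs": {"increments": [{"delta_pos": [0, 0, 0], "turn": 0, "jaw": -1}, {"delta_pos": [0, 0, 0], "turn": 0, "jaw": -1}, {"delta_pos": [0, 0, 0], "turn": 0, "jaw": -1}, {"delta_pos": [0, 0, 0], "turn": 0, "jaw": -1}]}}

```text
time: 11.98
tool_pos: [0.5661, 0.0286, 0.332]
tcp_rot: [-0.196, 3.135, -0.0]
wrist_force: [-0.4, -0.0, -4.2]
width: 0.152
grip_force: 58.4
```

```bash
python3 - <<'E'
from workcell import bot
from h import *
s=bot.read_state();rel(s,[.566,.029,.332],1.695);print(s["width"],s["wrist_force"])
w=bot.read_camera("scene");t=bot.read_camera("top")
pickle.dump((s,w,t),open("c5.pkl","wb"))
a=cv2.resize(w["pixels"][150:290,200:360,::-1],(400,350),interpolation=2)
b=cv2.resize(t["pixels"][200:340,240:400,::-1],(400,350),interpolation=2)
cv2.imwrite("pics/m5.png",np.hstack([a,b]))
E
```

```text
t 11.9833 tcp [0.5661 0.0286 0.332 ] yaw_y 1.696 tilt_z [ 6.e-04  0.e+00 -1.e+00]
shift [0.1 0.4 0. ] turn 0.001
0.151513838633972 [-0.3776752  -0.01530027 -4.16001586]
```

View pics/m5.png

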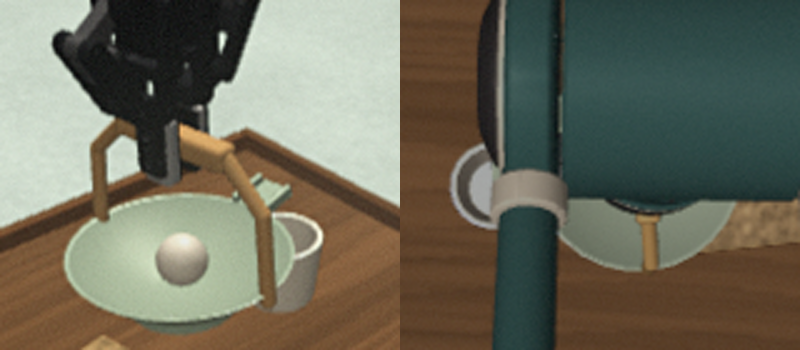

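The left half shows the spout above the cup's mouth, with its tip at about (277,183), and the ball centred at (182,258). In the right half the arm hides the dish from the top camera. For a final check I'll mark the predicted tip and cup centre in the wrist and scene views.

```bash
python3 - <<'E'
from workcell import bot
from h import *
s=bot.read_state();w=bot.read_camera("wrist");sc=pickle.load(open("c5.pkl","rb"))[1]
R=Ro.from_rotvec(s["tcp_rot"]).as_matrix()
M=np.eye(4);M[:3,:3]=R;M[:3,3]=s["tool_pos"]
w["camera_from_world"]=np.linalg.inv(M@w["hand_eye"])
tip=s["tool_pos"]+R@[0,.089,.155+.069]; cup=np.array([.5557,.1177,.0726])
print(tip,cup)
im=[]
for c,(x0,y0,x1,y1),n in((sc,(260,200,340,280),"scene"),(w,(330,100,630,400),"wrist")):
    k=400/(x1-x0); a=cv2.resize(c["pixels"][y0:y1,x0:x1,::-1],(400,400),interpolation=2)
    for X,col in((tip,(0,0,255)),(cup,(255,0,0))):
        u=proj(c,X); print(n,u.round(1)); q=((u-[x0,y0]+.5)*k-.5).round().astype(int); cv2.drawMarker(a,[int(v) for v in q],col,0,10,1)
    im.append(a)
cv2.imwrite("pics/f6.png",np.hstack(im))
E
```

```text
[0.55507935 0.1168706  0.10796328] [0.5557 0.1177 0.0726]
scene [311.  224.9]
scene [311.7 244.2]
wrist [488.8 269.6]
wrist [465.5 247.6]
```

View pics/f6.png

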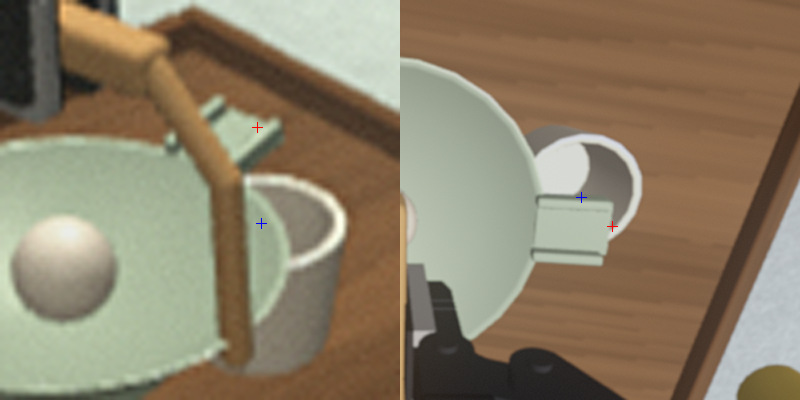

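In the wrist crop the actual spout tip at (608,233) and the cup rim both sit within about 2 mm of my markers. The tip is therefore over the middle of the cup, about 35 mm above the rim, and the ball is still centred. I'll hand it in.

```bash
python3 -c "
from workcell import bot
s=bot.read_state();print(s['time'],abs(s['joint_vel']).max(),s['grip_force']);print(bot.finish_job())"
```

```text
12.1333 0.0022019560925411125 58.42964172363281
the job is handed in; nothing more can be done
None
```

The job is handed in at 12.1 s: the dish is held level and steady after its quarter turn, its spout tip about 35 mm above the middle of the cup's rim (to about 2 mm), the ball still in its middle and nothing else touched.

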